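# Release the display turntable's interlocked levers

### The arm

A 6-joint arm with a two-finger parallel gripper is mounted at the origin on the work surface. World frame = base frame: x ahead of the robot, y to its left, z up, the work surface at z = 0. Lengths are in m, angles in rad, forces in N, time in s.
With the tool pointing down it reaches from about 0.325 to 0.9 m from the base axis. Payload 3.5 kg.
Tool frame: the origin (TCP) lies midway between the tips of the shut fingers; the grasp point (between the pads) lies 19 mm behind it (env.hold_point_z is the distance from the TCP to the grasp point, in m); z points along the fingers, y is the line along which they close (so a half turn about z gives the same grasp; the last joint's range is limited). The gripper opens to 85 mm and grips with 20 to 120 N. Pads are 22 mm wide; open, the fingers measure 114 mm over their backs; the gripper's body (76 mm by 85 mm) begins 54 mm behind the grasp point. The pads swing forward as they close: fully open they stand 13 mm farther back than shut.
Start: joints at [-1.385, 0.276, -0.026, 1.268, 0, 1.467], TCP at [0.178, -0.599, 0.199] pointing down, gripper open.
Joint ranges: [-3.12, 3.12], [-0.85, 1.88], [-1.08, 1.24], [-1.95, 2.15], [-1.57, 1.53], [-3.14, 3.14]. Speed limits (rad/s): [2.57, 2.57, 3.14, 3.14, 3.14, 3.14].

### API

Orientations are given as [roll, pitch, yaw] about the fixed x, y, z axes, in that order (R = Rz(yaw) Ry(pitch) Rx(roll)).
In Python, from rig import env, snapshot, camera_info gives the robot as it stands. The module is installed in compiled form; this text tells all that it offers.
- The arm moves only by the tool arm_command, never from a script. Its argument "moves" is a list of rows, each a list of 7 numbers: the shift along the world's x, y, z as a fraction of full scale, then the turn, a rotation vector about the world's x, y, z as a fraction of full scale, then the closure, from -1 (fully open) to 1 (shut), so that 0 is half open. A call has 1 to 10 rows; each row is the pose to reach, as a shift and turn from the pose commanded when the call began, turning the shorter way round; what a row does not reach only later rows make up. Full scale, the value 1, is 200 mm for a shift and 180 degrees for a turn. A row lasts 1/8 s, in which the tool goes at most 62.5 mm and 10.7 degrees, less where a joint would pass 70% of its speed; a pose out of reach is approached as far as the arm can. A call with a number of a shift or a turn outside -1 to 1 is refused whole. A call with a gripper value outside its range is refused whole. The fingers move at their own pace and stop on an object; the grip force is fixed at half the most. Time passes only in rows, so rows that repeat a pose let the fingers close. It gives the time, the measured TCP pose, the force, the opening and the grip force at its end, in the units of the state.
- env.sense(): the state, without advancing time (a new reading comes with each control period).
- snapshot(name): name is "side" or "top"; returns the picture (384x512x3 uint8, red, green, blue); there is no depth.
- camera_info(name): a dict with "fx", "fy", "cx", "cy" (pixels), "extrinsics" (4x4, takes a point from camera to world coordinates). Camera axes: x right, y down, z forward; pixel columns grow to the right and rows downward; lengths in m; the calibration is good to about 2 mm. A picture is of the moment at which its call begins. camera_info takes no time and is no camera call.
- env.close_job(): hands the job in; it is judged then, once.
The state is a dict: "time": time; "joints": joint angles; "qvel": joint speeds; "tau": joint torques, N m; "eef_pos": TCP position; "eef_rot": TCP orientation; "ft_force": force on the tool from outside, world axes, zero at the start; "wrist_torque": the same for the moment, N m; "finger_gap": opening from 0.0 (shut) to 1.0 (fully open); "gripper_force": force on a finger pad.
Only numpy, scipy, OpenCV 4.12 (cv2) and the standard library are available. Lean on these libraries where they do the work, as an engineer would, in place of code of your own. Each camera call takes 0.05 s, during which the arm holds its last target. There are 200 camera calls.

### The job

Unlock the coin display: throw all three levers of the turntable's lock frame fully over to their end stops, away from the robot and towards the turntable. An interlock lets them go only one after another, in an order that you must find by feel: try each gently, and when one is held, do not force it (keep every push under 20 N) but try another. Leave the coin slabs and the other things on the counter where they are.

Things in the scene. Friction and masses are not known exactly. Their poses are not given: they have to be found in the camera images.
- lock_frame: fixed aluminium box, 151 (x) by 216 (y) by 75 mm high, three levers in slots in its top. Origin on the table under the levers' pivot line; box from x = -88 to +63 mm. Its x axis is the way the levers are thrown, towards the turntable; levers left, mid, right at y = +62, 0, -62 mm. No more than 20 N between the robot and the frame or its levers
- bolt_guide (a point): mouth of the bolt on the frame's +x face, 46 mm up. The bolt into the turntable's rim draws back with the last lever. The interlock inside: at each moment only one of the levers not yet thrown is free; the next comes free when that one is fully over. The order differs each time and cannot be seen
- lever_left (a joint): left (+y) lever, in rad: 0 = leaning 0.5 rad (29 degrees) from upright to the frame's -x side (locked), 0.5 = upright, 1.0 = leaning 0.5 rad to its +x side, at the end stop (thrown). Starts at 0 to 0.09; stays where it is left. Steel rod with a round black knob; knob centre 85 mm from its pivot, which lies 55 mm above the table
- knob_left (a point): centre of the 22 mm knob of the left (+y) lever; 130 mm above the table at 0 and at 1 rad, 140 mm when upright
- lever_mid (a joint): middle lever, like the left one. By feel: a free lever takes 1 to 3 N at the knob over its whole stroke; one that the interlock holds stops at 0.15 to 0.2 rad (13 to 17 mm at the knob), its force then rising by about 2 N per mm; the end stop, at 1.0 rad, is a rubber buffer of about 4 N per mm
- knob_mid (a point): centre of the 22 mm knob of the middle lever; 130 mm above the table at 0 and at 1 rad, 140 mm when upright
- lever_right (a joint): right (-y) lever, like the left one
- knob_right (a point): centre of the 22 mm knob of the right (-y) lever; 130 mm above the table at 0 and at 1 rad, 140 mm when upright
- slab_a: round clear acrylic slab 56 mm across, 10 mm thick, with a large silvery coin; on the turntable (bystander, leave alone)
- slab_b: like slab_a with a middling coin (bystander, leave alone)
- slab_c: like slab_a with a small coin (bystander, leave alone)
- loupe: folding steel loupe, 60 mm long, 16 mm high, on the table in front of the lock frame; origin under its body (bystander, leave alone)
- dish: cream ceramic dish 100 mm across, 26 mm high, right of the frame; origin under its centre (bystander, leave alone)
- counterweight: squat brass weight with a knob, 48 mm across, 45 mm high, left of the frame; origin under its centre (bystander, leave alone)
- calliper: steel calliper 150 mm long, 12 mm high, lying left of the turntable; origin under its middle (bystander, leave alone)

How it is judged:
On the way, in this order (a step that is already met when the one before it is completed fails the run):
1. one lever is fully over (value of joint any of lever_left, lever_mid, lever_right above 0.92 rad), for 0.1 s.
2. two levers are fully over ((value of joint each of lever_left, lever_mid above 0.92 rad or value of joint each of lever_mid, lever_right above 0.92 rad or value of joint each of lever_left, lever_right above 0.92 rad)), for 0.1 s.
At the end, for the whole second after the job is handed in: all three levers are thrown fully over (each above 0.92 rad of its 1.0 rad) and at rest (value of joint each of lever_left, lever_mid, lever_right above 0.92 rad and velocity of joint lever_left between -0.05 and 0.05 rad/s and velocity of joint lever_mid between -0.05 and 0.05 rad/s and velocity of joint lever_right between -0.05 and 0.05 rad/s); the robot touches nothing.
It fails at once if the robot pushes on the lock frame or a lever with more than 20 N (contact force between any of the fingers, the arm and lock_frame above 20 N).
It fails at once if a bystander is moved by more than 20 mm (distance of any of slab_a, slab_b, slab_c, loupe, dish, counterweight, calliper from where it was at the start of the episode above 0.02 m).
It also fails if it takes over 61 s, if anything falls off the work surface, if the arm or the gripper's body presses on something with over 40 N, if the wrist force passes 120 N, or if a joint passes its speed limit or range.

## Working session

There is one attempt and no reset: what is moved stays moved. The work goes in short steps, Python scripts to look and compute and a tool call to move; the robot and the scene stay as the last step left them, time stands still between calls to the robot, and variables do not carry over. Pictures are saved under pics/ and viewed, at most 10 in all, crops included, and the job is handed in when it is done.

Besides the shell and the picture viewer there is one more tool, called after "Request:" by a JSON object that holds its "api" and its "payload", one argument or row to a line. arm_command: Moves the arm, as the interface text tells. Shift numbers are shares of 200 mm and turn numbers shares of 180 degrees, none past 1 either way. Its arguments: {"type":"object","properties":{"moves":{"type":"array","items":{"type":"array","items":{"type":"number"}}}},"required":["moves"]}

```bash
mkdir -p pics; python3 - <<'E'
from rig import env,snapshot,camera_info
import cv2,numpy as np
for n in("side","top"):
    im=snapshot(n); cv2.imwrite(f"pics/{n}0.png",im[:,:,::-1]); np.save(f"{n}0.npy",im)
    c=camera_info(n); print(n,c["fx"],c["fy"],c["cx"],c["cy"],np.round(c["extrinsics"],3).tolist())
print(env.sense())
E
```

```text
side 428.7686340724812 428.7686340724812 253.02127845720167 194.91553037811465 [[-0.773, -0.325, 0.545, 0.102], [-0.635, 0.41, -0.655, 0.648], [-0.011, -0.852, -0.524, 0.587], [0.0, 0.0, 0.0, 1.0]]
top 351.8608009382325 351.8608009382325 255.2536829472416 196.47177853157694 [[0.022, -0.99, 0.136, 0.465], [-0.999, -0.028, -0.038, 0.065], [0.042, -0.135, -0.99, 0.989], [0.0, 0.0, 0.0, 1.0]]
{'time': 0.1, 'joints': array([-1.38541990e+00,  2.77099592e-01, -2.77572097e-02,  1.26798828e+00,
       -1.22978038e-05,  1.46740399e+00]), 'qvel': array([ 0.00043452, -0.00032028,  0.00237955, -0.00048056, -0.00114259,
       -0.00169276]), 'tau': array([-1.39953798e-05, -4.46707928e+01,  2.96128428e+01,  8.42614303e-03,
       -1.17755153e-04, -6.47357794e-06]), 'eef_pos': array([ 0.17783042, -0.5983599 ,  0.19773874]), 'eef_rot': array([-3.13955357e+00, -1.99216321e-04,  2.88768575e-01]), 'ft_force': array([-0.30848015,  0.8748513 ,  0.49268126]), 'wrist_torque': array([0.00871019, 0.03294244, 0.01406509]), 'gripper_force': 0.0, 'finger_gap': 1.0007786129372886}
```

View pics/top0.png

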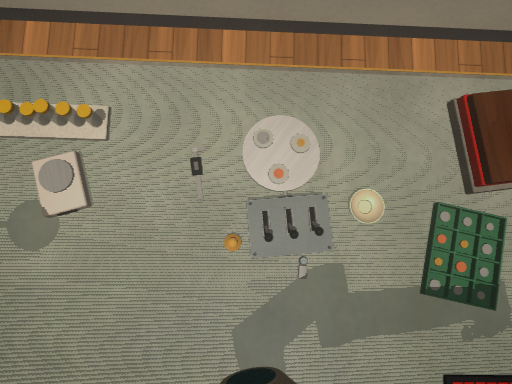

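View pics/side0.png

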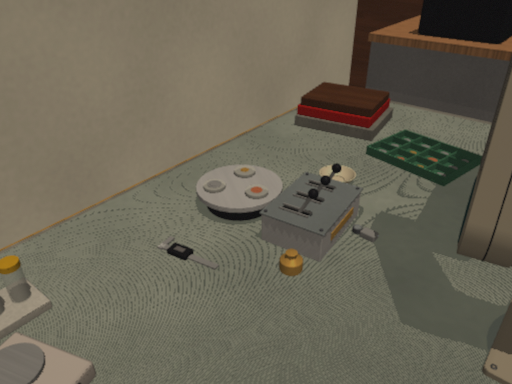

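The top view shows the frame with corners at about (247,198), (326,194), (331,248) and (254,257). Its knobs are near (268,237), (292,233) and (317,230). In the side view the knobs are near (313,194), (325,181) and (336,168). Next I refine these and triangulate.

```bash
cat > h.py <<'E'
import numpy as np,cv2
from rig import env,snapshot,camera_info
def ray(n,p):
    c=camera_info(n);E=np.array(c["extrinsics"])
    d=E[:3,:3]@[(p[0]-c["cx"])/c["fx"],(p[1]-c["cy"])/c["fy"],1]
    return E[:3,3],d/np.linalg.norm(d)
def plane(n,p,z):
    o,d=ray(n,p);return o+d*(z-o[2])/d[2]
def tri(a,b):
    (o,d),(q,e)=ray("top",a),ray("side",b)
    s,t=np.linalg.lstsq(np.c_[d,-e],q-o,rcond=None)[0]
    return (o+s*d+q+t*e)/2,np.linalg.norm(o+s*d-q-t*e)
def knob(im,g,r):
    # dark blob nearest guess, opened to drop the rod
    x0,y0=int(g[0])-14,int(g[1])-14
    c=cv2.resize(im[y0:y0+29,x0:x0+29].max(2),None,fx=8,fy=8,interpolation=cv2.INTER_CUBIC)
    m=(c<60).astype(np.uint8)
    k=cv2.getStructuringElement(cv2.MORPH_ELLIPSE,(int(r*16*.75)|1,)*2)
    m=cv2.morphologyEx(m,cv2.MORPH_OPEN,k)
    n,l,s,ce=cv2.connectedComponentsWithStats(m)
    if n<2:return None,0
    i=1+np.argmin(np.linalg.norm(ce[1:]/8-14,axis=1))
    return ce[i]/8-.4375+[x0,y0],np.sqrt(s[i,4]/np.pi)/8
E
python3 - <<'E'
from h import *
T=np.load("top0.npy");S=np.load("side0.npy")
for n,a,b in(("L",(268,237),(313,194)),("M",(293,233),(325,181)),("R",(318,230),(336,168))):
    p,r=knob(T,a,4);q,s=knob(S,b,4.5);print(n,p,r,q,s)
    if p is not None and q is not None:
        x,e=tri(p,q);print("  ",x.round(4),round(e,4),plane("top",p,.13).round(4))
# frame top: z=.075
hsv=cv2.cvtColor(T,cv2.COLOR_RGB2HSV)
C=[plane("top",p,.075) for p in((247,198),(326,194),(331,248),(254,257))];print(np.round(C,3))
v=np.vstack([T[180:265:1,235:340]]);cv2.imwrite("pics/c1.png",np.hstack([cv2.resize(T[185:265,235:340,::-1],(400,305)),cv2.resize(S[150:250,255:375,::-1],(366,305))]))
E
```

```text
L None 0 [312.78919348 193.61440517] 5.419322890585716
M [293.38939132 233.62561918] 4.070262259053092 [324.97853359 180.49040384] 4.9877757610032845
   [ 0.4937 -0.0638  0.1305] 0.0004 [ 0.4939 -0.0637  0.13  ]
R None 0 [336.09099313 167.6689448 ] 4.339357003584732
[[ 0.586  0.051  0.075]
 [ 0.602 -0.158  0.075]
 [ 0.461 -0.17   0.075]
 [ 0.434  0.029  0.075]]
```

View pics/c1.png

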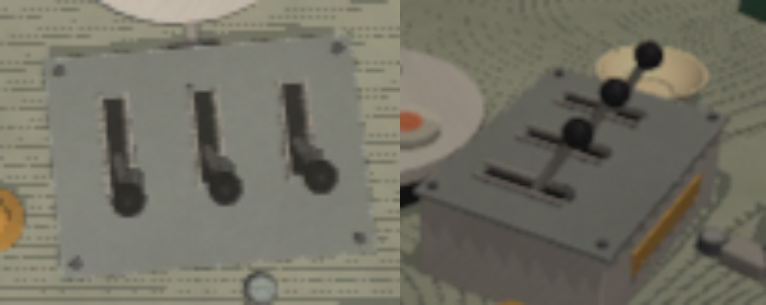

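The crop shows the knobs at crop pixels (127,199), (223,187) and (320,176). The plate screws are at (58,70), (338,47), (360,238) and (75,264).

```bash
python3 - <<'E'
from h import *
f=lambda x,y:((x+.5)/3.81-.5+235,(y+.5)/3.81-.5+185)
P=[]
for n,a,b in(("L",f(127,199),(312.8,193.6)),("M",(293.4,233.6),(325,180.5)),("R",f(320,176),(336.1,167.7))):
    x,e=tri(a,b);P.append(x);print(n,x.round(4),round(e,4))
s=np.array([plane("top",f(*p),.075) for p in((58,70),(338,47),(360,238),(75,264))]);print(s.round(4))
d=[s[0]-s[3],s[1]-s[2]];print([np.arctan2(v[1],v[0]) for v in d])
for v in (s[0]-s[1],s[3]-s[2],P[0]-P[2]):print(np.arctan2(-v[0],v[1]),np.linalg.norm(v))
print("centre",s.mean(0))
E
```

```text
L [ 0.4845 -0.0016  0.1308] 0.0002
M [ 0.4937 -0.0638  0.1305] 0.0005
R [ 0.502  -0.1252  0.1331] 0.0
[[ 0.5727  0.0431  0.075 ]
 [ 0.5941 -0.1509  0.075 ]
 [ 0.4631 -0.1655  0.075 ]
 [ 0.4415  0.0285  0.075 ]]
[np.float64(0.11132813813561916), np.float64(0.11101154399423431)]
0.109732186123468 0.195166322047915
0.11105905059781421 0.1951243566850023
0.1412962067295377 0.12481781082000533
centre [ 0.51785596 -0.06118664  0.075     ]
```

Frame yaw is about 0.111 rad and its origin about (0.530, -0.060). I shut the gripper, turn it to the frame's yaw and go behind the right lever.

Request:
{"api": "arm_command", "payload": {
  "moves": [
    [0.5, 1, 0, 0, 0, -0.057, 1],
    [0.5, 1, 0, 0, 0, -0.057, 1],
    [0.5, 1, 0, 0, 0, -0.057, 1],
    [0.5, 1, 0, 0, 0, -0.057, 1],
    [0.5, 1, 0, 0, 0, -0.057, 1]
  ]
}}

```text
time: 0.72
eef_pos: [0.2784, -0.3964, 0.1984]
eef_rot: [-3.14, 0.0, 0.113]
ft_force: [0.5, -0.3, 0.5]
finger_gap: -0.0
gripper_force: 0.0
```

Request:
{"api": "arm_command", "payload": {
  "moves": [
    [0.5, 1, 0, 0, 0, 0, 1],
    [0.5, 1, 0, 0, 0, 0, 1],
    [0.5, 1, 0, 0, 0, 0, 1],
    [0.5, 1, 0, 0, 0, 0, 1],
    [0.5, 1, 0, 0, 0, 0, 1]
  ]
}}

```text
time: 1.35
eef_pos: [0.3786, -0.1982, 0.1987]
eef_rot: [3.142, 0.0, 0.113]
ft_force: [0.3, -0.1, -0.6]
finger_gap: 0.0
gripper_force: 0.0
```

Request:
{"api": "arm_command", "payload": {
  "moves": [
    [0.37, 0.34, 0, 0, 0, 0, 1],
    [0.37, 0.34, 0, 0, 0, 0, 1],
    [0.37, 0.34, -0.2, 0, 0, 0, 1],
    [0.37, 0.34, -0.39, 0, 0, 0, 1],
    [0.37, 0.34, -0.39, 0, 0, 0, 1],
    [0.37, 0.34, -0.39, 0, 0, 0, 1]
  ]
}}

```text
time: 2.1
eef_pos: [0.4527, -0.1325, 0.1218]
eef_rot: [3.141, -0.001, 0.108]
ft_force: [0.1, 0.0, 0.3]
finger_gap: -0.0
gripper_force: 0.0
```

Request:
{"api": "arm_command", "payload": {
  "moves": [
    [0.05, 0.006, 0, 0, 0, 0, 1],
    [0.1, 0.011, 0, 0, 0, 0, 1],
    [0.12, 0.013, 0, 0, 0, 0, 1],
    [0.14, 0.016, 0, 0, 0, 0, 1],
    [0.16, 0.018, 0, 0, 0, 0, 1],
    [0.16, 0.018, 0, 0, 0, 0, 1]
  ]
}}

```text
time: 2.85
eef_pos: [0.4841, -0.1274, 0.1207]
eef_rot: [-3.142, 0.0, 0.11]
ft_force: [0.4, 0.2, -0.2]
finger_gap: 0.001
gripper_force: 0.0
```

Request:
{"api": "arm_command", "payload": {
  "moves": [
    [0.01, 0.001, 0, 0, 0, 0, 1],
    [0.02, 0.002, 0, 0, 0, 0, 1],
    [0.02, 0.002, 0, 0, 0, 0, 1]
  ]
}}

```text
time: 3.22
eef_pos: [0.4881, -0.1271, 0.1208]
eef_rot: [3.142, -0.0, 0.11]
ft_force: [1.0, 0.7, -0.2]
finger_gap: -0.002
gripper_force: 0.0
```

Request:
{"api": "arm_command", "payload": {
  "moves": [
    [0.01, 0.001, 0, 0, 0, 0, 1],
    [0.02, 0.002, 0, 0, 0, 0, 1],
    [0.02, 0.002, 0, 0, 0, 0, 1]
  ]
}}

```text
time: 3.6
eef_pos: [0.4922, -0.1267, 0.1208]
eef_rot: [3.141, -0.0, 0.11]
ft_force: [-0.8, 1.0, 0.7]
finger_gap: 0.001
gripper_force: 0.0
```

Request:
{"api": "arm_command", "payload": {
  "moves": [
    [0.01, 0.001, 0, 0, 0, 0, 1],
    [0.02, 0.002, 0, 0, 0, 0, 1],
    [0.02, 0.002, 0, 0, 0, 0, 1]
  ]
}}

```text
time: 3.98
eef_pos: [0.4962, -0.1264, 0.1208]
eef_rot: [3.142, -0.0, 0.11]
ft_force: [0.4, -0.0, -0.1]
finger_gap: -0.002
gripper_force: 0.0
```

Request:
{"api": "arm_command", "payload": {
  "moves": [
    [0.01, 0.001, 0, 0, 0, 0, 1],
    [0.02, 0.002, 0, 0, 0, 0, 1],
    [0.02, 0.002, 0, 0, 0, 0, 1]
  ]
}}

```text
time: 4.35
eef_pos: [0.5002, -0.1259, 0.1208]
eef_rot: [3.142, -0.0, 0.11]
ft_force: [0.5, -0.5, 0.2]
finger_gap: 0.001
gripper_force: 0.0
```

```bash
python3 - <<'E'
from h import *
T=snapshot("top");S=snapshot("side");np.save("t1.npy",T);np.save("s1.npy",S)
cv2.imwrite("pics/c2.png",np.hstack([cv2.resize(T[185:265,235:340,::-1],(400,305)),cv2.resize(S[120:240,255:399,::-1],(366,305))]))
E
```

```text
(no output)
```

View pics/c2.png

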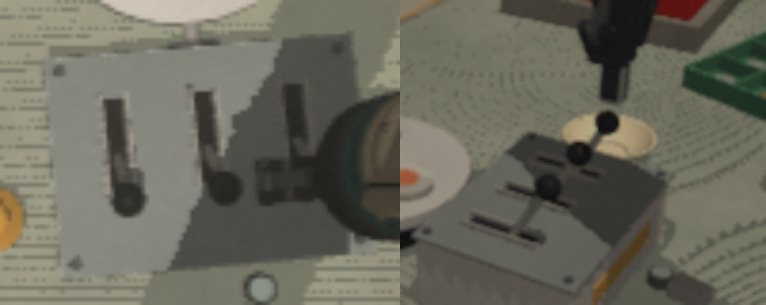

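The crop shows the fingertips (side crop about (613,98)) standing clear of the right knob (607,122). I project the TCP into both views to check it against the picture.

```bash
python3 - <<'E'
from h import *
def proj(n,X):
    c=camera_info(n);E=np.linalg.inv(np.array(c["extrinsics"]));v=E[:3,:3]@X+E[:3,3]
    return np.round([c["fx"]*v[0]/v[2]+c["cx"],c["fy"]*v[1]/v[2]+c["cy"]],1)
X=np.array(env.sense()["eef_pos"]);print(X)
for n in("top","side"):print(n,proj(n,X),proj(n,[.502,-.1252,.133]))
for b in((338.8,158.6),):
  print("side tip at z.12",plane("side",b,.12))
S=np.load("s1.npy");T=np.load("t1.npy")
cv2.imwrite("pics/c3.png",np.hstack([cv2.resize(T[205:250,285:345,::-1],(400,300)),cv2.resize(S[130:190,300:372,::-1],(360,300))]))
E
```

```text
[ 0.49997778 -0.12589651  0.12078912]
top [317.8 231.9] [318.6 230.8]
side [336.6 172.7] [336.1 167.7]
side tip at z.12 [ 0.5320834  -0.19221855  0.12      ]
```

View pics/c3.png

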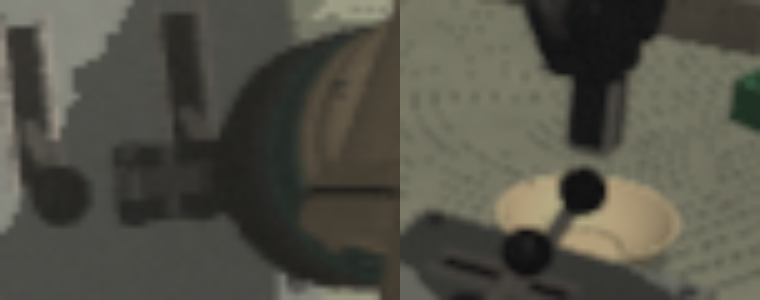

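```bash
python3 - <<'E'
from h import *
for a in((303,232),(306,232),(312,232),(318,232),(324,232)):
    x,e=tri(a,(338,160));print(a,x.round(4),round(e,4))
E
```

```text
(303, 232) [ 0.4886 -0.0842  0.1733] 0.0185
(306, 232) [ 0.4903 -0.0911  0.1699] 0.0152
(312, 232) [ 0.4938 -0.105   0.1632] 0.0087
(318, 232) [ 0.4973 -0.1191  0.1564] 0.002
(324, 232) [ 0.5009 -0.1333  0.1496] 0.0047
```

Seen in two views, the tip lies about 35 mm above its reported height, near z = 0.155, so it passed over the knob. I back off, lower it well short of the frame top, and check.

Request:
{"api": "arm_command", "payload": {
  "moves": [
    [-0.12, -0.013, 0, 0, 0, 0, 1],
    [-0.25, -0.027, 0, 0, 0, 0, 1],
    [-0.25, -0.027, -0.07, 0, 0, 0, 1],
    [-0.25, -0.027, -0.14, 0, 0, 0, 1],
    [-0.25, -0.027, -0.14, 0, 0, 0, 1]
  ]
}}

```text
time: 5.08
eef_pos: [0.4492, -0.1307, 0.091]
eef_rot: [-3.14, 0.003, 0.11]
ft_force: [-0.2, 0.3, 1.0]
finger_gap: -0.001
gripper_force: 0.0
```

```bash
python3 - <<'E'
from h import *
T=snapshot("top");S=snapshot("side");np.save("t2.npy",T);np.save("s2.npy",S)
cv2.imwrite("pics/c4.png",np.hstack([cv2.resize(T[205:265,275:355,::-1],(400,300)),cv2.resize(S[130:205,300:390,::-1],(360,300))]))
E
```

```text
(no output)
```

View pics/c4.png

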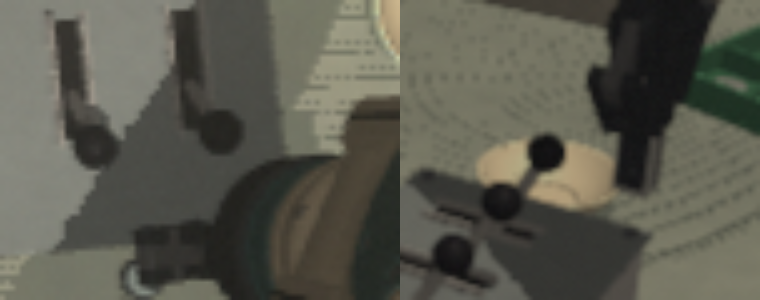

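The side crop shows the tip at about (638,192), px (359.5,178), beside the right knob at (547,153). I work out its height from the vertical line at the known xy.

```bash
python3 - <<'E'
from h import *
o,d=ray("side",(359.5,178))
# closest approach to vertical line through TCP xy
for xy in((.4492,-.1307),):
    A=np.c_[d,[0,0,-1]];s,z=np.linalg.lstsq(A,np.r_[xy,0]-o,rcond=None)[0];print(o+s*d,z)
T=np.load("t2.npy")
for n,g in(("M",(294,234)),("R",(319,231))):
    print(n,knob(T,g,4))
E
```

```text
[ 0.44640464 -0.13193592  0.12301418] 0.12301418481347753
M (array([293.66942644, 233.71631905]), np.float64(4.20075044668377))
R (array([318.53905893, 230.83245774]), np.float64(4.666303210439708))
```

The tip's true height is about 0.123 m, and the right lever has not moved. Now I push at this height.

Request:
{"api": "arm_command", "payload": {
  "moves": [
    [0.05, 0.006, -0.01, 0, 0, 0, 1],
    [0.09, 0.01, -0.01, 0, 0, 0, 1],
    [0.11, 0.012, -0.01, 0, 0, 0, 1],
    [0.13, 0.014, -0.01, 0, 0, 0, 1],
    [0.15, 0.017, -0.01, 0, 0, 0, 1],
    [0.15, 0.017, -0.01, 0, 0, 0, 1]
  ]
}}

```text
time: 5.92
eef_pos: [0.4801, -0.1279, 0.0908]
eef_rot: [-3.142, 0.0, 0.11]
ft_force: [-0.2, -0.7, -0.0]
finger_gap: -0.0
gripper_force: 0.0
```

Request:
{"api": "arm_command", "payload": {
  "moves": [
    [0.01, 0.001, 0, 0, 0, 0, 1],
    [0.02, 0.002, 0, 0, 0, 0, 1],
    [0.02, 0.002, 0, 0, 0, 0, 1]
  ]
}}

```text
time: 6.3
eef_pos: [0.4836, -0.1274, 0.0908]
eef_rot: [-3.141, 0.001, 0.11]
ft_force: [-3.2, -0.2, 1.4]
finger_gap: -0.001
gripper_force: 1.3
```

Request:
{"api": "arm_command", "payload": {
  "moves": [
    [0.01, 0.001, 0, 0, 0, 0, 1],
    [0.02, 0.002, 0, 0, 0, 0, 1],
    [0.02, 0.002, 0, 0, 0, 0, 1]
  ]
}}

```text
time: 6.68
eef_pos: [0.4885, -0.1271, 0.0908]
eef_rot: [-3.142, -0.001, 0.11]
ft_force: [-2.1, -0.3, 1.2]
finger_gap: 0.001
gripper_force: 0.7
```

Request:
{"api": "arm_command", "payload": {
  "moves": [
    [0.01, 0.001, 0, 0, 0, 0, 1],
    [0.015, 0.002, 0, 0, 0, 0, 1],
    [0.015, 0.002, 0, 0, 0, 0, 1]
  ]
}}

```text
time: 7.05
eef_pos: [0.4913, -0.1268, 0.0908]
eef_rot: [3.141, -0.0, 0.11]
ft_force: [-1.7, -0.5, 0.6]
finger_gap: -0.002
gripper_force: 0.8
```

Request:
{"api": "arm_command", "payload": {
  "moves": [
    [0.01, 0.001, 0, 0, 0, 0, 1],
    [0.015, 0.002, 0, 0, 0, 0, 1],
    [0.015, 0.002, 0, 0, 0, 0, 1]
  ]
}}

```text
time: 7.42
eef_pos: [0.4943, -0.1263, 0.0909]
eef_rot: [3.142, -0.0, 0.11]
ft_force: [-1.2, -0.5, 1.2]
finger_gap: 0.001
gripper_force: 0.7
```

Request:
{"api": "arm_command", "payload": {
  "moves": [
    [0.01, 0.001, 0, 0, 0, 0, 1],
    [0.015, 0.002, 0, 0, 0, 0, 1],
    [0.015, 0.002, 0, 0, 0, 0, 1]
  ]
}}

```text
time: 7.8
eef_pos: [0.4973, -0.1259, 0.0909]
eef_rot: [3.142, -0.0, 0.11]
ft_force: [-1.2, -0.0, 1.8]
finger_gap: 0.003
gripper_force: 0.7
```

Request:
{"api": "arm_command", "payload": {
  "moves": [
    [0.01, 0.001, 0, 0, 0, 0, 1],
    [0.02, 0.002, 0, 0, 0, 0, 1],
    [0.02, 0.002, 0, 0, 0, 0, 1]
  ]
}}

```text
time: 8.18
eef_pos: [0.5014, -0.1255, 0.0908]
eef_rot: [-3.142, -0.001, 0.11]
ft_force: [-0.0, -0.0, 1.2]
finger_gap: -0.003
gripper_force: 0.4
```

Request:
{"api": "arm_command", "payload": {
  "moves": [
    [0.025, 0.003, 0, 0, 0, 0, 1],
    [0.05, 0.006, 0, 0, 0, 0, 1],
    [0.075, 0.008, 0, 0, 0, 0, 1],
    [0.1, 0.011, 0, 0, 0, 0, 1],
    [0.125, 0.014, 0, 0, 0, 0, 1],
    [0.15, 0.017, 0, 0, 0, 0, 1],
    [0.175, 0.02, 0, 0, 0, 0, 1],
    [0.2, 0.022, 0, 0, 0, 0, 1],
    [0.225, 0.025, 0, 0, 0, 0, 1],
    [0.225, 0.025, 0, 0, 0, 0, 1]
  ]
}}

```text
time: 9.43
eef_pos: [0.5469, -0.1204, 0.0909]
eef_rot: [-3.141, -0.001, 0.11]
ft_force: [-0.6, -0.1, -0.5]
finger_gap: -0.002
gripper_force: 0.1
```

```bash
python3 - <<'E'
from h import *
T=snapshot("top");S=snapshot("side");np.save("t3.npy",T);np.save("s3.npy",S)
for n,g in(("L",(313,194)),("M",(325,181)),("R",(312,157)),("R",(318,155))):
    print(n,knob(S,g,4))
cv2.imwrite("pics/c5.png",np.hstack([cv2.resize(T[185:265,235:340,::-1],(400,305)),cv2.resize(S[120:240,255:399,::-1],(366,305))]))
E
```

```text
L (array([314.03380195, 193.09072224]), np.float64(10.600394493359657))
M (array([324.66477661, 180.58607765]), np.float64(5.395408586001804))
R (array([315.33167381, 152.66474162]), np.float64(10.527418957353554))
R (array([315.83293654, 151.02457908]), np.float64(11.426580260034655))
```

View pics/c5.png

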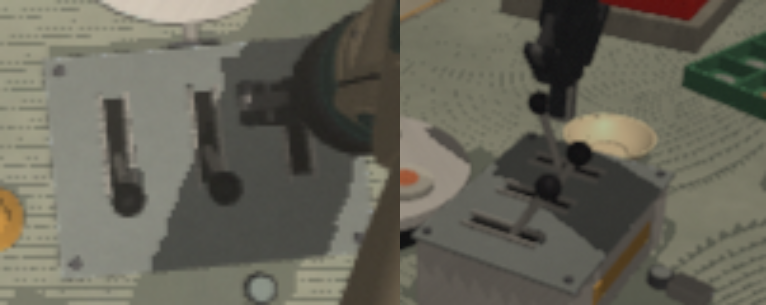

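The right lever is free: the side crop shows it past upright, knob at (540,103). I go on to its end stop slowly.

Request:
{"api": "arm_command", "payload": {
  "moves": [
    [0.01, 0.001, 0, 0, 0, 0, 1],
    [0.02, 0.002, 0, 0, 0, 0, 1],
    [0.03, 0.003, 0, 0, 0, 0, 1],
    [0.03, 0.003, 0, 0, 0, 0, 1]
  ]
}}

```text
time: 10.02
eef_pos: [0.5521, -0.1198, 0.0907]
eef_rot: [-3.141, -0.0, 0.11]
ft_force: [-0.7, -0.6, -0.7]
finger_gap: -0.002
gripper_force: 0.5
```

Request:
{"api": "arm_command", "payload": {
  "moves": [
    [0.01, 0.001, 0, 0, 0, 0, 1],
    [0.015, 0.002, 0, 0, 0, 0, 1],
    [0.015, 0.002, 0, 0, 0, 0, 1]
  ]
}}

```text
time: 10.4
eef_pos: [0.5552, -0.1195, 0.0908]
eef_rot: [3.142, -0.0, 0.11]
ft_force: [-1.4, -0.3, -0.2]
finger_gap: 0.002
gripper_force: 0.5
```

Request:
{"api": "arm_command", "payload": {
  "moves": [
    [0.005, 0.001, 0, 0, 0, 0, 1],
    [0.01, 0.001, 0, 0, 0, 0, 1],
    [0.01, 0.001, 0, 0, 0, 0, 1]
  ]
}}

```text
time: 10.78
eef_pos: [0.5566, -0.1193, 0.0906]
eef_rot: [-3.141, 0.001, 0.11]
ft_force: [-2.4, -0.7, -0.8]
finger_gap: -0.002
gripper_force: 1.1
```

Request:
{"api": "arm_command", "payload": {
  "moves": [
    [0.005, 0.001, 0, 0, 0, 0, 1],
    [0.01, 0.001, 0, 0, 0, 0, 1],
    [0.01, 0.001, 0, 0, 0, 0, 1]
  ]
}}

```text
time: 11.15
eef_pos: [0.5575, -0.1191, 0.0903]
eef_rot: [-3.141, 0.003, 0.11]
ft_force: [-5.0, -0.4, -0.5]
finger_gap: -0.003
gripper_force: 2.6
```

The force rises at the stop, so the right lever is over. I retreat and go behind the middle lever.

Request:
{"api": "arm_command", "payload": {
  "moves": [
    [-0.2, -0.022, 0, 0, 0, 0, 1],
    [-0.4, -0.044, 0, 0, 0, 0, 1],
    [-0.525, -0.058, 0, 0, 0, 0, 1],
    [-0.525, 0.1, 0, 0, 0, 0, 1],
    [-0.525, 0.255, 0, 0, 0, 0, 1],
    [-0.525, 0.255, 0, 0, 0, 0, 1]
  ]
}}

```text
time: 11.9
eef_pos: [0.4555, -0.0669, 0.0917]
eef_rot: [3.141, -0.004, 0.112]
ft_force: [-1.0, -1.8, -0.0]
finger_gap: 0.005
gripper_force: 0.0
```

Request:
{"api": "arm_command", "payload": {
  "moves": [
    [0.03, 0.003, 0, 0, 0, 0, 1],
    [0.06, 0.007, 0, 0, 0, 0, 1],
    [0.08, 0.009, 0, 0, 0, 0, 1],
    [0.1, 0.011, 0, 0, 0, 0, 1],
    [0.1, 0.011, 0, 0, 0, 0, 1]
  ]
}}

```text
time: 12.52
eef_pos: [0.4739, -0.0661, 0.0906]
eef_rot: [3.142, 0.001, 0.109]
ft_force: [-0.2, -0.3, 0.5]
finger_gap: -0.001
gripper_force: 0.5
```

Request:
{"api": "arm_command", "payload": {
  "moves": [
    [0.01, 0.001, 0, 0, 0, 0, 1],
    [0.02, 0.002, 0, 0, 0, 0, 1],
    [0.02, 0.002, 0, 0, 0, 0, 1]
  ]
}}

```text
time: 12.9
eef_pos: [0.478, -0.0654, 0.0908]
eef_rot: [-3.141, -0.0, 0.11]
ft_force: [-2.6, 0.1, 1.9]
finger_gap: 0.005
gripper_force: 1.0
```

Request:
{"api": "arm_command", "payload": {
  "moves": [
    [0.01, 0.001, 0, 0, 0, 0, 1],
    [0.02, 0.002, 0, 0, 0, 0, 1],
    [0.02, 0.002, 0, 0, 0, 0, 1]
  ]
}}

```text
time: 13.28
eef_pos: [0.4818, -0.0651, 0.0908]
eef_rot: [-3.142, 0.001, 0.11]
ft_force: [-3.4, -0.1, 2.4]
finger_gap: 0.003
gripper_force: 1.8
```

Request:
{"api": "arm_command", "payload": {
  "moves": [
    [0.01, 0.001, 0, 0, 0, 0, 1],
    [0.015, 0.002, 0, 0, 0, 0, 1],
    [0.015, 0.002, 0, 0, 0, 0, 1]
  ]
}}

```text
time: 13.65
eef_pos: [0.4829, -0.0648, 0.0905]
eef_rot: [3.141, 0.004, 0.109]
ft_force: [-8.3, -1.1, 5.7]
finger_gap: 0.002
gripper_force: 3.8
```

Request:
{"api": "arm_command", "payload": {
  "moves": [
    [0.01, 0.001, 0, 0, 0, 0, 1],
    [0.015, 0.002, 0, 0, 0, 0, 1],
    [0.015, 0.002, 0, 0, 0, 0, 1]
  ]
}}

```text
time: 14.02
eef_pos: [0.4838, -0.0646, 0.0903]
eef_rot: [3.141, 0.008, 0.109]
ft_force: [-11.7, -2.8, 9.4]
finger_gap: 0.003
gripper_force: 5.9
```

The middle lever is held. I back off at once and go to the left lever.

Request:
{"api": "arm_command", "payload": {
  "moves": [
    [-0.1, -0.011, 0, 0, 0, 0, 1],
    [-0.21, -0.023, 0, 0, 0, 0, 1],
    [-0.21, 0.14, 0, 0, 0, 0, 1],
    [-0.21, 0.287, 0, 0, 0, 0, 1],
    [-0.21, 0.287, 0, 0, 0, 0, 1]
  ]
}}

```text
time: 14.65
eef_pos: [0.4471, -0.0057, 0.0911]
eef_rot: [-3.141, -0.003, 0.112]
ft_force: [-1.0, -0.5, -0.5]
finger_gap: 0.0
gripper_force: 0.0
```

Request:
{"api": "arm_command", "payload": {
  "moves": [
    [0.03, 0.003, 0, 0, 0, 0, 1],
    [0.06, 0.007, 0, 0, 0, 0, 1],
    [0.08, 0.009, 0, 0, 0, 0, 1],
    [0.1, 0.011, 0, 0, 0, 0, 1],
    [0.1, 0.011, 0, 0, 0, 0, 1]
  ]
}}

```text
time: 15.28
eef_pos: [0.4658, -0.0049, 0.0906]
eef_rot: [3.142, 0.001, 0.109]
ft_force: [-1.3, -0.5, 1.2]
finger_gap: 0.003
gripper_force: 0.7
```

Request:
{"api": "arm_command", "payload": {
  "moves": [
    [0.01, 0.001, 0, 0, 0, 0, 1],
    [0.02, 0.002, 0, 0, 0, 0, 1],
    [0.03, 0.003, 0, 0, 0, 0, 1],
    [0.03, 0.003, 0, 0, 0, 0, 1]
  ]
}}

```text
time: 15.78
eef_pos: [0.4723, -0.004, 0.0909]
eef_rot: [-3.141, -0.001, 0.11]
ft_force: [-1.6, -0.5, 0.9]
finger_gap: -0.001
gripper_force: 0.9
```

Request:
{"api": "arm_command", "payload": {
  "moves": [
    [0.01, 0.001, 0, 0, 0, 0, 1],
    [0.02, 0.002, 0, 0, 0, 0, 1],
    [0.02, 0.002, 0, 0, 0, 0, 1]
  ]
}}

```text
time: 16.15
eef_pos: [0.4765, -0.0037, 0.0908]
eef_rot: [-3.142, -0.001, 0.11]
ft_force: [-1.2, -0.1, 0.5]
finger_gap: 0.003
gripper_force: 0.6
```

Request:
{"api": "arm_command", "payload": {
  "moves": [
    [0.01, 0.001, 0, 0, 0, 0, 1],
    [0.015, 0.002, 0, 0, 0, 0, 1],
    [0.015, 0.002, 0, 0, 0, 0, 1]
  ]
}}

```text
time: 16.52
eef_pos: [0.4793, -0.0033, 0.0908]
eef_rot: [3.142, -0.0, 0.11]
ft_force: [-1.4, 0.2, 0.2]
finger_gap: 0.003
gripper_force: 0.7
```

Request:
{"api": "arm_command", "payload": {
  "moves": [
    [0.01, 0.001, 0, 0, 0, 0, 1],
    [0.015, 0.002, 0, 0, 0, 0, 1],
    [0.015, 0.002, 0, 0, 0, 0, 1]
  ]
}}

```text
time: 16.9
eef_pos: [0.4823, -0.0029, 0.0909]
eef_rot: [3.142, -0.0, 0.11]
ft_force: [-0.8, -1.1, 1.5]
finger_gap: -0.001
gripper_force: 0.7
```

Request:
{"api": "arm_command", "payload": {
  "moves": [
    [0.01, 0.001, 0, 0, 0, 0, 1],
    [0.015, 0.002, 0, 0, 0, 0, 1],
    [0.015, 0.002, 0, 0, 0, 0, 1]
  ]
}}

```text
time: 17.27
eef_pos: [0.4853, -0.0025, 0.0908]
eef_rot: [3.142, -0.0, 0.11]
ft_force: [-2.4, -0.6, 1.4]
finger_gap: 0.002
gripper_force: 0.6
```

Request:
{"api": "arm_command", "payload": {
  "moves": [
    [0.01, 0.001, 0, 0, 0, 0, 1],
    [0.015, 0.002, 0, 0, 0, 0, 1],
    [0.015, 0.002, 0, 0, 0, 0, 1]
  ]
}}

```text
time: 17.65
eef_pos: [0.4883, -0.0021, 0.0908]
eef_rot: [3.142, -0.0, 0.11]
ft_force: [-0.5, -0.2, 1.0]
finger_gap: -0.002
gripper_force: 0.6
```

The left lever is free, so I throw it.

Request:
{"api": "arm_command", "payload": {
  "moves": [
    [0.025, 0.003, 0, 0, 0, 0, 1],
    [0.05, 0.006, 0, 0, 0, 0, 1],
    [0.075, 0.008, 0, 0, 0, 0, 1],
    [0.1, 0.011, 0, 0, 0, 0, 1],
    [0.125, 0.014, 0, 0, 0, 0, 1],
    [0.15, 0.017, 0, 0, 0, 0, 1],
    [0.175, 0.02, 0, 0, 0, 0, 1],
    [0.2, 0.022, 0, 0, 0, 0, 1],
    [0.225, 0.025, 0, 0, 0, 0, 1],
    [0.225, 0.025, 0, 0, 0, 0, 1]
  ]
}}

```text
time: 18.9
eef_pos: [0.5339, 0.003, 0.0909]
eef_rot: [-3.142, -0.001, 0.11]
ft_force: [-0.8, -0.3, -0.1]
finger_gap: 0.0
gripper_force: 0.1
```

Request:
{"api": "arm_command", "payload": {
  "moves": [
    [0.01, 0.001, 0, 0, 0, 0, 1],
    [0.02, 0.002, 0, 0, 0, 0, 1],
    [0.03, 0.003, 0, 0, 0, 0, 1],
    [0.03, 0.003, 0, 0, 0, 0, 1]
  ]
}}

```text
time: 19.4
eef_pos: [0.5393, 0.0035, 0.0909]
eef_rot: [-3.142, -0.0, 0.11]
ft_force: [-1.2, -1.3, -1.0]
finger_gap: -0.003
gripper_force: 0.4
```

Request:
{"api": "arm_command", "payload": {
  "moves": [
    [0.01, 0.001, 0, 0, 0, 0, 1],
    [0.015, 0.002, 0, 0, 0, 0, 1],
    [0.015, 0.002, 0, 0, 0, 0, 1]
  ]
}}

```text
time: 19.77
eef_pos: [0.5422, 0.0039, 0.0909]
eef_rot: [3.142, -0.0, 0.11]
ft_force: [-1.0, -0.6, 0.0]
finger_gap: -0.0
gripper_force: 0.5
```

Request:
{"api": "arm_command", "payload": {
  "moves": [
    [0.005, 0.001, 0, 0, 0, 0, 1],
    [0.01, 0.001, 0, 0, 0, 0, 1],
    [0.01, 0.001, 0, 0, 0, 0, 1]
  ]
}}

```text
time: 20.15
eef_pos: [0.5433, 0.004, 0.0905]
eef_rot: [-3.142, 0.001, 0.11]
ft_force: [-2.0, -1.3, -0.4]
finger_gap: -0.0
gripper_force: 1.5
```

Request:
{"api": "arm_command", "payload": {
  "moves": [
    [0.005, 0.001, 0, 0, 0, 0, 1],
    [0.01, 0.001, 0, 0, 0, 0, 1],
    [0.01, 0.001, 0, 0, 0, 0, 1]
  ]
}}

```text
time: 20.52
eef_pos: [0.5442, 0.0042, 0.0902]
eef_rot: [-3.142, 0.004, 0.11]
ft_force: [-6.6, -0.4, -0.1]
finger_gap: 0.0
gripper_force: 2.9
```

The left lever is at its stop. Now the middle one.

Request:
{"api": "arm_command", "payload": {
  "moves": [
    [-0.2, -0.022, 0, 0, 0, 0, 1],
    [-0.445, -0.05, 0, 0, 0, 0, 1],
    [-0.445, -0.05, 0, 0, 0, 0, 1],
    [-0.445, -0.2, 0, 0, 0, 0, 1],
    [-0.445, -0.36, 0, 0, 0, 0, 1],
    [-0.445, -0.36, 0, 0, 0, 0, 1]
  ]
}}

```text
time: 21.28
eef_pos: [0.4603, -0.0697, 0.0921]
eef_rot: [3.14, -0.005, 0.107]
ft_force: [-0.6, 0.5, -0.4]
finger_gap: -0.001
gripper_force: 0.0
```

Request:
{"api": "arm_command", "payload": {
  "moves": [
    [0.03, 0.003, 0, 0, 0, 0, 1],
    [0.06, 0.007, 0, 0, 0, 0, 1],
    [0.08, 0.009, 0, 0, 0, 0, 1],
    [0.1, 0.011, 0, 0, 0, 0, 1],
    [0.11, 0.012, 0, 0, 0, 0, 1],
    [0.11, 0.012, 0, 0, 0, 0, 1]
  ]
}}

```text
time: 22.02
eef_pos: [0.4791, -0.0652, 0.0908]
eef_rot: [-3.142, 0.0, 0.11]
ft_force: [-0.2, -0.9, 0.1]
finger_gap: -0.001
gripper_force: 0.0
```

Request:
{"api": "arm_command", "payload": {
  "moves": [
    [0.01, 0.001, 0, 0, 0, 0, 1],
    [0.02, 0.002, 0, 0, 0, 0, 1],
    [0.02, 0.002, 0, 0, 0, 0, 1]
  ]
}}

```text
time: 22.4
eef_pos: [0.4825, -0.0649, 0.0907]
eef_rot: [-3.141, 0.001, 0.11]
ft_force: [-3.0, -0.2, 0.9]
finger_gap: 0.002
gripper_force: 1.1
```

Request:
{"api": "arm_command", "payload": {
  "moves": [
    [0.01, 0.001, 0, 0, 0, 0, 1],
    [0.02, 0.002, 0, 0, 0, 0, 1],
    [0.02, 0.002, 0, 0, 0, 0, 1]
  ]
}}

```text
time: 22.78
eef_pos: [0.4874, -0.0645, 0.0909]
eef_rot: [-3.142, -0.001, 0.11]
ft_force: [-1.7, -0.6, 1.1]
finger_gap: -0.004
gripper_force: 0.6
```

It now passes the point where it was held before.

Request:
{"api": "arm_command", "payload": {
  "moves": [
    [0.025, 0.003, 0, 0, 0, 0, 1],
    [0.05, 0.006, 0, 0, 0, 0, 1],
    [0.075, 0.008, 0, 0, 0, 0, 1],
    [0.1, 0.011, 0, 0, 0, 0, 1],
    [0.125, 0.014, 0, 0, 0, 0, 1],
    [0.15, 0.017, 0, 0, 0, 0, 1],
    [0.175, 0.02, 0, 0, 0, 0, 1],
    [0.2, 0.022, 0, 0, 0, 0, 1],
    [0.225, 0.025, 0, 0, 0, 0, 1],
    [0.25, 0.028, 0, 0, 0, 0, 1]
  ]
}}

```text
time: 24.02
eef_pos: [0.5369, -0.0588, 0.0905]
eef_rot: [-3.141, 0.001, 0.11]
ft_force: [-1.5, -0.6, -0.4]
finger_gap: -0.0
gripper_force: 0.7
```

Request:
{"api": "arm_command", "payload": {
  "moves": [
    [0.01, 0.001, 0, 0, 0, 0, 1],
    [0.02, 0.002, 0, 0, 0, 0, 1],
    [0.03, 0.003, 0, 0, 0, 0, 1],
    [0.03, 0.003, 0, 0, 0, 0, 1]
  ]
}}

```text
time: 24.52
eef_pos: [0.5433, -0.0583, 0.0909]
eef_rot: [-3.142, -0.001, 0.11]
ft_force: [-0.4, 0.2, 0.3]
finger_gap: 0.005
gripper_force: 0.4
```

Request:
{"api": "arm_command", "payload": {
  "moves": [
    [0.01, 0.001, 0, 0, 0, 0, 1],
    [0.02, 0.002, 0, 0, 0, 0, 1],
    [0.02, 0.002, 0, 0, 0, 0, 1]
  ]
}}

```text
time: 24.9
eef_pos: [0.5473, -0.0579, 0.0909]
eef_rot: [-3.142, -0.0, 0.11]
ft_force: [-1.4, 0.3, -1.3]
finger_gap: -0.001
gripper_force: 0.4
```

Request:
{"api": "arm_command", "payload": {
  "moves": [
    [0.005, 0.001, 0, 0, 0, 0, 1],
    [0.01, 0.001, 0, 0, 0, 0, 1],
    [0.01, 0.001, 0, 0, 0, 0, 1]
  ]
}}

```text
time: 25.28
eef_pos: [0.5491, -0.0577, 0.0908]
eef_rot: [-3.142, -0.0, 0.11]
ft_force: [-1.0, 0.1, -1.0]
finger_gap: 0.004
gripper_force: 0.5
```

Request:
{"api": "arm_command", "payload": {
  "moves": [
    [0.005, 0.001, 0, 0, 0, 0, 1],
    [0.01, 0.001, 0, 0, 0, 0, 1],
    [0.01, 0.001, 0, 0, 0, 0, 1]
  ]
}}

```text
time: 25.65
eef_pos: [0.5502, -0.0575, 0.0905]
eef_rot: [-3.141, 0.002, 0.11]
ft_force: [-3.3, -1.8, -1.4]
finger_gap: -0.001
gripper_force: 1.7
```

Request:
{"api": "arm_command", "payload": {
  "moves": [
    [0.005, 0.001, 0, 0, 0, 0, 1],
    [0.01, 0.001, 0, 0, 0, 0, 1],
    [0.01, 0.001, 0, 0, 0, 0, 1]
  ]
}}

```text
time: 26.02
eef_pos: [0.551, -0.0574, 0.0902]
eef_rot: [-3.142, 0.004, 0.11]
ft_force: [-5.8, -1.1, -0.5]
finger_gap: -0.0
gripper_force: 3.1
```

All three have reached their stops. I back off along the slot, lift clear, and look at all the levers.

Request:
{"api": "arm_command", "payload": {
  "moves": [
    [-0.2, -0.022, 0, 0, 0, 0, 1],
    [-0.45, -0.05, 0, 0, 0, 0, 1],
    [-0.7, -0.078, 0, 0, 0, 0, 1],
    [-0.7, -0.078, 0.3, 0, 0, 0, 1],
    [-0.7, -0.5, 0.5, 0, 0, 0, 1],
    [-0.7, -0.9, 0.5, 0, 0, 0, 1],
    [-0.7, -0.9, 0.5, 0, 0, 0, 1],
    [-0.7, -0.9, 0.5, 0, 0, 0, 1]
  ]
}}

```text
time: 27.02
eef_pos: [0.4155, -0.2415, 0.1927]
eef_rot: [3.137, -0.005, 0.106]
ft_force: [-0.1, 0.5, 0.3]
finger_gap: -0.001
gripper_force: 0.0
```

```bash
python3 - <<'E'
from h import *
T=snapshot("top");S=snapshot("side")
cv2.imwrite("pics/c6.png",np.hstack([cv2.resize(T[185:265,235:340,::-1],(400,305)),cv2.resize(S[120:240,255:399,::-1],(366,305))]))
o=np.array([.5303,-.0598]);u=np.array([np.cos(.111),np.sin(.111)]);w=np.array([-u[1],u[0]])
c=camera_info("side");E=np.linalg.inv(np.array(c["extrinsics"]))
for n,y in(("L",.062),("M",0),("R",-.062)):
    v=E[:3,:3]@np.r_[o+w*y+u*.0407,.13]+E[:3,3];g=(c["fx"]*v[0]/v[2]+c["cx"],c["fy"]*v[1]/v[2]+c["cy"])
    p,r=knob(S,g,4);print(n,np.round(g,1),p,r)
    if p is not None:
        x=(plane("side",p,.13)[:2]-o)@u;print("  angle",np.arcsin(np.clip(x/.085,-1,1))+.5)
E
```

```text
L [279.  183.4] [278.83289991 183.46489251] 4.6385082590457465
  angle 1.0004085356846508
M [293.  171.6] [292.73762989 171.71814696] 4.483665771363319
  angle 1.0000460000724405
R [305.7 160.8] [305.53032081 160.89319249] 4.366778173802478
  angle 1.000233160586818
```

View pics/c6.png

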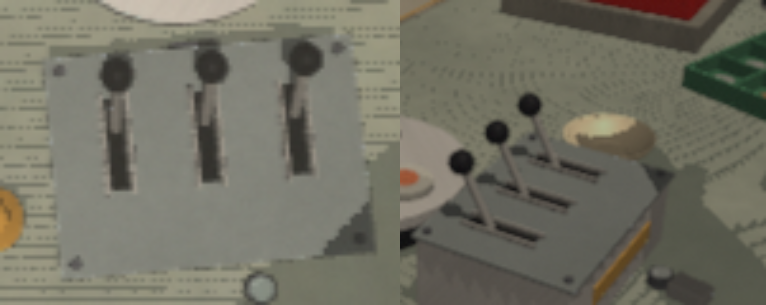

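All three levers are thrown: the side-crop knobs are at (461,161), (497,131) and (529,104), each at about 1.0 rad. The robot is clear, so I hand in.

```bash
python3 -c "
from rig import env
print(env.close_job())"
```

```text
the job is handed in; nothing more can be done
None
```

I threw all three levers fully over in the order right, left, middle; the last picture puts each at about 1.0 rad with the robot clear, readings taken after each short push stayed under about 16 N, and I handed the job in at about 27 s (it returned no verdict).

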